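# Make up a weighing kit and a pipetting kit

### The job

Make up two kits from the stock on the lab bench. The weighing kit goes in the tray with three compartments: one of the bottles in the middle compartment, the jar in one end compartment and the steel weight in the other; the pipetting kit goes in the tray with two compartments: the box of tips in the large one and the other bottle in the small one. Set everything down upright on the floor of its compartment, not dropped from a height, and leave the pot, the petri dishes and the timer where they are.

Things in the scene. Friction and masses are not known exactly. Their poses are not given: they have to be found in the camera images.
- tray_three: white tray fixed on the bench, THREE equal compartments in a row, 238 x 82 mm outside; walls and dividers 4 mm thick, tops 18 mm above the bench. Origin: centre of underside, on the bench; x along the row (away from the robot within 0.3 rad), z up. Compartments 74 x 74 mm inside, centres at x = -78, 0, +78 mm, y = 0; floor at z = 4 mm. Left or right of the stock.
- tray_two: white tray fixed on the bench, TWO unequal compartments, 190 x 86 mm outside; walls 4 mm thick, tops 18 mm above the bench. Origin: centre of underside, on the bench; x along the row (away from the robot within 0.3 rad), z up. Large compartment 104 (x) x 78 mm inside, centre x = -39 mm, y = 0; small 74 (x) x 78 mm, centre x = +54 mm, y = 0; floor at z = 4 mm. On the other side of the stock.
- bottle_1: capped laboratory bottle, white round body with a grey cap, standing upright; one of two identical ones, either may go in either tray. Body diameter 38 mm up to 70 mm height, then a shoulder, cap 29 mm across, 95 mm tall overall, about 80 g. Origin: centre of its underside; z up along its axis.
- bottle_2: capped laboratory bottle, white round body with a grey cap, standing upright; one of two identical ones, either may go in either tray. Body diameter 38 mm up to 70 mm height, then a shoulder, cap 29 mm across, 95 mm tall overall, about 80 g. Origin: centre of its underside; z up along its axis.
- jar: squat amber jar with a broad flat aluminium lid, standing upright: 52 mm diameter (lid 51 mm), 54 mm tall, about 120 g. Origin: centre of its underside; z up along its axis.
- weight: steel balance weight with a knob on top, standing upright: body 36 mm diameter up to 46 mm height, then a thin neck and a knob of 24 mm diameter, 64 mm tall overall, about 350 g. Origin: centre of its underside; z up along its axis.
- tip_box: closed box of pipette tips, grey with a white lid (one solid piece): 80 mm along its x, 52 mm along its y, 60 mm tall, about 100 g. Origin: centre of its underside; z up. It fits the large compartment only with its long side along the tray's row.
- pot: bystander: open white ceramic pot, 104 mm across, 70 mm tall, to the left of the work. Origin: centre of its underside. Leave it where it is.
- dishes: bystander: stack of three closed petri dishes (one piece), 90 mm across, 45 mm tall, to the right of the work. Origin: centre of its underside. Leave it where it is.
- timer: bystander: small grey bench timer lying flat, 75 x 55 x 24 mm, beyond the stock. Origin: centre of its underside. Leave it where it is.

How it is judged:
At the end, for the whole second after the job is handed in: A bottle mid-tray, jar and weight in the end compartments of the three-part tray; tip box in the large and other bottle in the small compartment of the two-part tray; each within 22 mm (box 17 mm along the row) of its centre, under 4 mm off its floor, upright within 0.12 rad, at rest (((x of jar in the frame of tray_three between -0.1 and -0.056 m and y of jar in the frame of tray_three between -0.022 and 0.022 m and z of jar in the frame of tray_three between 0 and 0.008 m and angle between jar's own z axis and vertical below 0.12 rad) or (x of jar in the frame of tray_three between 0.056 and 0.1 m and y of jar in the frame of tray_three between -0.022 and 0.022 m and z of jar in the frame of tray_three between 0 and 0.008 m and angle between jar's own z axis and vertical below 0.12 rad)) and ((x of weight in the frame of tray_three between -0.1 and -0.056 m and y of weight in the frame of tray_three between -0.022 and 0.022 m and z of weight in the frame of tray_three between 0 and 0.008 m and angle between weight's own z axis and vertical below 0.12 rad) or (x of weight in the frame of tray_three between 0.056 and 0.1 m and y of weight in the frame of tray_three between -0.022 and 0.022 m and z of weight in the frame of tray_three between 0 and 0.008 m and angle between weight's own z axis and vertical below 0.12 rad)) and x of tip_box in the frame of tray_two between -0.056 and -0.022 m and y of tip_box in the frame of tray_two between -0.022 and 0.022 m and z of tip_box in the frame of tray_two between 0 and 0.008 m and angle between tip_box's own z axis and vertical below 0.12 rad and ((x of bottle_1 in the frame of tray_three between -0.022 and 0.022 m and y of bottle_1 in the frame of tray_three between -0.022 and 0.022 m and z of bottle_1 in the frame of tray_three between 0 and 0.008 m and angle between each of bottle_1, bottle_2's own z axis and vertical below 0.12 rad and x of bottle_2 in the frame of tray_two between 0.032 and 0.076 m and y of bottle_2 in the frame of tray_two between -0.022 and 0.022 m and z of bottle_2 in the frame of tray_two between 0 and 0.008 m) or (x of bottle_2 in the frame of tray_three between -0.022 and 0.022 m and y of bottle_2 in the frame of tray_three between -0.022 and 0.022 m and z of bottle_2 in the frame of tray_three between 0 and 0.008 m and angle between each of bottle_2, bottle_1's own z axis and vertical below 0.12 rad and x of bottle_1 in the frame of tray_two between 0.032 and 0.076 m and y of bottle_1 in the frame of tray_two between -0.022 and 0.022 m and z of bottle_1 in the frame of tray_two between 0 and 0.008 m)) and linear speed of each of bottle_1, bottle_2, jar, weight, tip_box below 0.02 m/s and angular speed of each of bottle_1, bottle_2, jar, weight, tip_box below 0.2 rad/s); the robot touches nothing.
It fails at once if a bystander (pot, petri dishes or timer) is shifted by more than 20 mm (distance of any of pot, dishes, timer from where it was at the start of the episode above 0.02 m).
It fails at once if a thing is let go, dropped or thrown with its underside more than 50 mm above the bench ((height (world z) of bottle_1 above 0.05 m and angle between bottle_1's own z axis and vertical below 0.8 rad and contact force between the fingers and bottle_1 below 0.02 N) or (height (world z) of bottle_2 above 0.05 m and angle between bottle_2's own z axis and vertical below 0.8 rad and contact force between the fingers and bottle_2 below 0.02 N) or (height (world z) of jar above 0.05 m and angle between jar's own z axis and vertical below 0.8 rad and contact force between the fingers and jar below 0.02 N) or (height (world z) of weight above 0.05 m and angle between weight's own z axis and vertical below 0.8 rad and contact force between the fingers and weight below 0.02 N) or (height (world z) of tip_box above 0.05 m and angle between tip_box's own z axis and vertical below 0.8 rad and contact force between the fingers and tip_box below 0.02 N)).
It also fails if it takes over 128 s, if anything falls off the work surface, if the arm or the gripper's body presses on something with over 40 N, if the wrist force passes 120 N, or if a joint passes its speed limit or range.

### The arm

A 6-joint arm with a two-finger parallel gripper is mounted at the origin on the work surface. World frame = base frame: x ahead of the robot, y to its left, z up, the work surface at z = 0. Lengths are in m, angles in rad, forces in N, time in s.
With the tool pointing down it reaches from about 0.35 to 0.85 m from the base axis. Payload 8.1 kg.
Tool frame: the origin (TCP) lies on the mounting face of the last link; the fingertips stand 186 mm ahead of it and the grasp point (between the pads) lies 167 mm ahead of it (robot.finger_overhang is the distance from the TCP to the fingertips, in m); z points along the fingers, y is the line along which they close (so a half turn about z gives the same grasp; the last joint's range is limited). The gripper opens to 93 mm and grips with 3 to 60 N. Pads are 15 mm wide; open, the fingers measure 128 mm over their backs; the gripper's body (75 mm by 188 mm) begins 65 mm behind the grasp point.
Start: joints at [1.175, 0.13, 1.488, -0, 1.523, -0.085], TCP at [0.183, 0.571, 0.405] pointing down, gripper open.
Joint ranges: [-2.96, 2.96], [-0.89, 2.26], [0.02, 2.5], [-1.34, 4.48], [0, 2.73], [-2.66, 2.66]. Speed limits (rad/s): [2.39, 2.39, 2.79, 3.14, 3.14, 3.14].

### API

Orientations are given as a rotation vector (axis times angle).
In Python, from plant import readout, read_camera, get_calibration, job, robot gives the robot as it stands.
- The arm moves only by the shell command python3 -m handwheel 'ROWS' [FORCE]. ROWS is JSON, a list of rows, each a list of 5 numbers: the shift along the world's x, y, z in cm, then the turn about the world's z in rad, then the closure, from 0 (fully open) to 1 (shut). In form: [[tx, ty, tz, spin, gripper], ...]. A call has 1 to 10 rows; each row shifts and turns the commanded pose from where the row before left it; what a row does not reach is not made up. A row lasts 1/8 s, in which the tool goes at most 62.5 mm and 10.7 degrees, less where a joint would pass 70% of its speed; a pose out of reach is approached as far as the arm can. A call is refused whole if a number of a shift passes 6.25 or a number of a turn 0.188, either way. A call with a gripper value outside its range is refused whole. The fingers move at their own pace and stop on an object; FORCE is the grip in N (left out, the last holds). Time passes only in rows, so rows that do not move let the fingers close. It gives the time, the measured TCP pose, the force, the opening and the grip force at its end, in the units of the state.
- readout.read_state(): the state, without advancing time (a new reading comes with each control period).
- read_camera(name): name is "scene" or "top" or "wrist"; returns the picture (400x640x3 uint8, red, green, blue); there is no depth.
- get_calibration(name): a dict with "fovy" (degrees; the focal length in pixels is half the picture's height over the tangent of half this angle, whatever the lens; pixels are square), "cx", "cy" (the principal point, pixels), "pose" (4x4, takes a point from camera to world coordinates). Camera axes: x right, y down, z forward; pixel columns grow to the right and rows downward; lengths in m; the calibration is good to about 2 mm. A picture is of the moment at which its call begins: read the wrist's pose just before it. get_calibration takes no time and is no camera call; for the wrist camera it gives the pose at the moment of the call.
- job.close_job(): hands the job in; it is judged then, once.
The state is a dict: "t": time; "q": joint angles; "dq": joint speeds; "joint_torque": joint torques, N m; "tool_pos": TCP position; "orientation": TCP orientation; "force": force on the tool from outside, world axes, zero at the start; "wrist_torque": the same for the moment, N m; "opening": finger opening in m; "gripper_force": force on a finger pad.
Only numpy, scipy, OpenCV 4.12 (cv2) and the standard library are available. Lean on these libraries where they do the work, as an engineer would, in place of code of your own. Each camera call takes 0.05 s, during which the arm holds its last target. There are 200 camera calls.

## Working session

There is one attempt and no reset: what is moved stays moved. The work goes in short steps, Python scripts to look and compute and a shell command to move; the robot and the scene stay as the last step left them, time stands still between calls to the robot, and variables do not carry over. Pictures are saved under pics/ and viewed, at most 14 in all, crops included, and the job is handed in when it is done.

```bash
mkdir -p pics; ls
python3 - <<'E'
from plant import readout, read_camera, get_calibration, job, robot
import cv2, numpy as np
for n in ("scene","top"):
    im=read_camera(n); cv2.imwrite(f"pics/{n}0.png",im[:,:,::-1]); c=get_calibration(n); print(n,c["fovy"],c["cx"],c["cy"],np.round(c["pose"],3).tolist())
print(readout.read_state())
E
```

```text
pics
scene 50.98497024200398 312.88434146516687 206.07815059699803 [[0.218, 0.771, -0.598, 1.334], [0.976, -0.163, 0.145, -0.192], [0.015, -0.615, -0.788, 0.996], [0.0, 0.0, 0.0, 1.0]]
top 49.09162682973297 320.78833618002363 204.78721997108278 [[0.01, -0.982, 0.187, 0.316], [-1.0, -0.01, 0.003, 0.011], [-0.001, -0.187, -0.982, 1.623], [0.0, 0.0, 0.0, 1.0]]
{'t': 0.1, 'q': array([ 1.17463570e+00,  1.31082501e-01,  1.48916626e+00, -1.51898427e-05,
        1.52299176e+00, -8.53891995e-02]), 'dq': array([-0.00023348, -0.00135134, -0.00324908,  0.00047654, -0.00088351,
       -0.00051224]), 'joint_torque': array([-3.15934394e-04, -5.61337888e+01, -4.93095946e+01,  7.68787600e-02,
        2.90755142e-02, -4.99739667e-05]), 'tool_pos': array([0.18337233, 0.57107802, 0.40379623]), 'orientation': array([-4.86136736e-01, -3.10336800e+00,  2.51917403e-03]), 'force': array([ 0.28762394, -0.66881966,  0.20847565]), 'wrist_torque': array([ 0.02299318,  0.02984044, -0.02375606]), 'gripper_force': 0.0, 'opening': 0.09310709981395213}
```

View pics/top0.png

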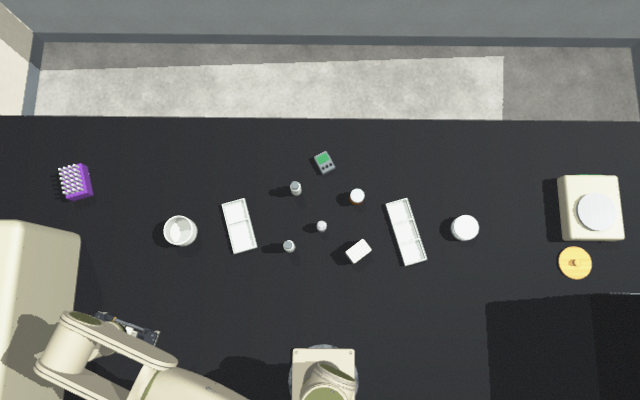

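View pics/scene0.png

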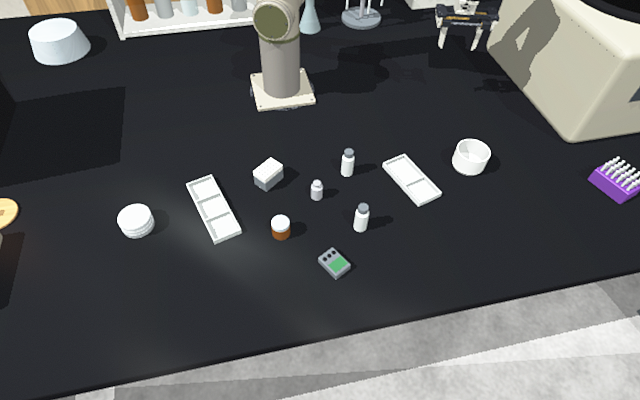

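Top view: two-part tray at (240,226) on the left, three-part tray at (406,232) on the right. The bottles are at (295,188) and (289,246), weight (322,227), jar (357,196), box (358,251), timer (324,162), dishes (465,228), pot (180,231). The scene view agrees.

```bash
cat > h.py <<'E'
import cv2, numpy as np
from plant import readout, read_camera, get_calibration
def cast(cal,u,v,z,h=400):
    f=h/2/np.tan(np.radians(cal["fovy"])/2); P=np.array(cal["pose"])
    d=P[:3,:3]@np.array([(u-cal["cx"])/f,(v-cal["cy"])/f,1]); o=P[:3,3]
    return (o+d*(z-o[2])/d[2])
def proj(cal,p,h=400):
    f=h/2/np.tan(np.radians(cal["fovy"])/2); P=np.array(cal["pose"])
    c=P[:3,:3].T@(np.array(p)-P[:3,3]); return c[:2]/c[2]*f+[cal["cx"],cal["cy"]]
def blobs(im,x0,y0,x1,y1,th=60,amin=60):
    g=im.max(2).copy(); m=np.zeros_like(g); m[y0:y1,x0:x1]=(g[y0:y1,x0:x1]>th)*255
    cs,_=cv2.findContours(m,cv2.RETR_EXTERNAL,cv2.CHAIN_APPROX_NONE)
    return [c for c in cs if cv2.contourArea(c)>amin]
def rect(cal,c,z):
    pts=np.array([cast(cal,u,v,z)[:2] for u,v in c[:,0]],np.float32)
    (cx,cy),(w,h),a=cv2.minAreaRect(pts)
    a=np.radians(a)
    if h>w: w,h,a=h,w,a+np.pi/2
    a=(a+np.pi/2)%np.pi-np.pi/2
    return np.round([cx,cy,w,h,a],3)
E
python3 - <<'E'
from h import *
im=cv2.imread("pics/top0.png"); cal=get_calibration("top")
for c in blobs(im,150,145,500,280):
    x,y,w,h=cv2.boundingRect(c); M=cv2.moments(c); u,v=M['m10']/M['m00'],M['m01']/M['m00']
    print((x,y,w,h),"z0.018",rect(cal,c,.018),"z.03",cast(cal,u,v,.03).round(3)[:2],"z.06",rect(cal,c,.06))
im=cv2.imread("pics/scene0.png"); cal=get_calibration("scene")
print('scene')
for c in blobs(im,110,130,500,290):
    x,y,w,h=cv2.boundingRect(c); M=cv2.moments(c); u,v=M['m10']/M['m00'],M['m01']/M['m00']
    print((x,y,w,h),"z.018",rect(cal,c,.018),[ (z,cast(cal,u,v,z).round(3)[:2].tolist()) for z in (.027,.03,.045)])
print(np.round(get_calibration("wrist")["pose"],3),get_calibration("wrist")["fovy"])
E
```

```text
(283, 239, 13, 14) z0.018 [0.469 0.131 0.048 0.044 0.021] z.03 [0.467 0.13 ] z.06 [0.465 0.128 0.047 0.043 0.021]
(163, 215, 35, 32) z0.018 [0.521 0.534 0.13  0.112 1.323] z.03 [0.519 0.531] z.06 [0.516 0.521 0.126 0.109 1.323]
(221, 198, 37, 57) z0.018 [0.542 0.317 0.198 0.095 0.291] z.03 [0.539 0.315] z.06 [0.536 0.309 0.193 0.092 0.291]
(314, 197, 28, 36) z0.018 [ 0.592  0.007  0.13   0.092 -0.617] z.03 [0.572 0.002] z.06 [ 0.585  0.007  0.127  0.09  -0.617]
(289, 180, 14, 16) z0.018 [ 0.687  0.113  0.057  0.049 -0.103] z.03 [0.683 0.111] z.06 [ 0.677  0.11   0.055  0.047 -0.103]
(314, 145, 186, 135) z0.018 [ 0.605 -0.312  0.708  0.506 -1.561] z.03 [ 0.604 -0.352] z.06 [ 0.598 -0.304  0.69   0.493 -1.561]
scene
(317, 247, 34, 33) z.018 [0.791 0.001 0.083 0.065 0.498] [(0.027, [0.797, -0.001]), (0.03, [0.799, -0.002]), (0.045, [0.807, -0.004])]
(271, 214, 20, 27) z.018 [ 0.646 -0.118  0.091  0.054 -0.159] [(0.027, [0.652, -0.12]), (0.03, [0.655, -0.12]), (0.045, [0.665, -0.121])]
(117, 203, 38, 36) z.018 [ 0.535 -0.519  0.132  0.095  0.386] [(0.027, [0.545, -0.516]), (0.03, [0.547,
[... 433 characters left out ...]
1, -0.291])]
(252, 157, 32, 35) z.018 [ 0.435 -0.121  0.121  0.095 -0.906] [(0.027, [0.445, -0.123]), (0.03, [0.448, -0.123]), (0.045, [0.462, -0.124])]
(382, 153, 61, 54) z.018 [0.547 0.312 0.205 0.105 0.289] [(0.027, [0.56, 0.308]), (0.03, [0.563, 0.306]), (0.045, [0.575, 0.299])]
(340, 147, 15, 30) z.018 [ 0.436  0.138  0.132  0.043 -0.333] [(0.027, [0.449, 0.133]), (0.03, [0.451, 0.132]), (0.045, [0.465, 0.127])]
(451, 138, 40, 38) z.018 [ 0.496  0.54   0.184  0.112 -0.73 ] [(0.027, [0.506, 0.533]), (0.03, [0.508, 0.531]), (0.045, [0.521, 0.519])]
[[ 0.306  0.913  0.271  0.108]
 [ 0.952 -0.292 -0.089  0.595]
 [-0.002  0.285 -0.958  0.384]
 [ 0.     0.     0.     1.   ]] 58.04223519649663
```

```bash
python3 -m handwheel '[[3.1,-5.2,0,0.03,0],[3.1,-5.2,0,0.03,0],[3.1,-5.2,0,0.03,0],[3.1,-5.2,0,0.03,0],[3.1,-5.2,0,0.03,0],[3.1,-5.2,0,0.03,0],[3.1,-5.2,0,0.03,0],[3.1,-5.2,0,0.03,0],[3.1,-5.2,0,0.03,0],[2,-3.5,0,0.03,0]]' 
python3 -m handwheel '[[2,-1,1,0,0],[0,0,0,0,0],[0,0,0,0,0]]'
python3 - <<'E'
from h import *
import json
c=get_calibration("wrist"); im=read_camera("wrist")
cv2.imwrite("pics/w1.png",im[:,:,::-1]); c["pose"]=np.array(c["pose"]).tolist(); json.dump(c,open("w1.json","w")); print(np.round(c["pose"],3))
E
```

```text
t: 1.35
tool_pos: [0.4832, 0.0658, 0.4044]
orientation: [-0.018, -3.141, 0.0]
force: [1.5, 0.4, 0.5]
opening: 0.0933
gripper_force: 0.0
t: 1.72
tool_pos: [0.502, 0.0587, 0.4141]
orientation: [-0.017, -3.14, -0.0]
force: [-0.3, 0.7, 0.6]
opening: 0.0929
gripper_force: 0.0
[[ 0.01   0.959  0.284  0.423]
 [ 1.    -0.01  -0.004  0.06 ]
 [-0.001  0.284 -0.959  0.394]
 [ 0.     0.     0.     1.   ]]
```

View pics/w1.png

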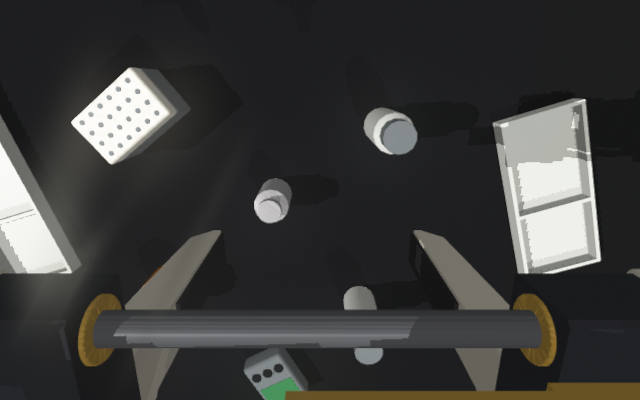

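Wrist view: box lid corners are near (133,67), (175,103), (112,164) and (71,122). The weight's knob is at (269,211), the near bottle's cap at (398,136), and the two-part tray's rim corners at (493,122), (585,98), (601,261) and (525,278). The jar is hidden by a finger.

Run:
```python
from h import *
import json
c=json.load(open("w1.json"))
b=np.array([cast(c,u,v,.06)[:2] for u,v in [(133,67),(175,103),(112,164),(71,122)]]); print("box",b.round(3).tolist(),b.mean(0).round(3),[np.linalg.norm(b[i]-b[i-1]).round(3) for i in range(4)],"yaw long",np.arctan2(*(b[1]-b[2])[::-1]))
print("knob",cast(c,269,211,.064).round(3)); print("cap",cast(c,398,136,.095).round(3))
t=np.array([cast(c,u,v,.018)[:2] for u,v in [(493,122),(585,98),(601,261),(525,278)]]); print("tray2",t.round(3).tolist(),t.mean(0).round(3),[np.linalg.norm(t[i]-t[i-1]).round(3) for i in range(4)],np.arctan2(*(t[3]-t[0])[::-1]),np.arctan2(*(t[2]-t[1])[::-1]))
im=cv2.imread("pics/top0.png"); cal=get_calibration("top")
for n,th,box in (("t3",130,(380,190,432,272)),("t2",130,(215,190,262,260)),("jar",95,(345,184,370,206)),("box",110,(342,235,375,266)),("b2",70,(285,176,305,200)),("wt",70,(313,217,330,236)),("b1",70,(280,236,299,256))):
  for q in blobs(im,*box,th=th,amin=30):
    M=cv2.moments(q);u,v=M['m10']/M['m00'],M['m01']/M['m00']
    print(n,cv2.boundingRect(q),rect(cal,q,.018),cast(cal,u,v,.03).round(3)[:2],cast(cal,u,v,.054).round(3)[:2])
print("timer",cast(cal,324,162,.02))
```

```text
box [[0.407, -0.102], [0.439, -0.069], [0.494, -0.135], [0.454, -0.166]] [ 0.449 -0.118] [np.float64(0.08), np.float64(0.045), np.float64(0.087), np.float64(0.05)] yaw long 2.2666238535734733
knob [0.541 0.012 0.064]
cap [0.465 0.126 0.095]
tray2 [[0.463, 0.241], [0.44, 0.33], [0.623, 0.386], [0.644, 0.301]] [0.542 0.314] [np.float64(0.191), np.float64(0.093), np.float64(0.191), np.float64(0.087)] 0.3232546274949406 0.2926092871821799
t3 (386, 198, 41, 68) [ 0.527 -0.298  0.242  0.086  0.285] [ 0.524 -0.296] [ 0.52  -0.292]
t2 (221, 198, 36, 56) [0.543 0.318 0.195 0.091 0.289] [0.54  0.316] [0.536 0.311]
jar (350, 188, 15, 16) [ 0.659 -0.119  0.058  0.053 -0.003] [ 0.657 -0.118] [ 0.651 -0.116]
box (345, 239, 27, 25) [ 0.452 -0.123  0.086  0.056 -0.922] [ 0.451 -0.121] [ 0.449 -0.119]
b2 (290, 181, 12, 15) [0.685 0.112 0.054 0.041 0.018] [0.683 0.111] [0.677 0.109]
wt (316, 220, 12, 12) [0.544 0.013 0.041 0.041 0.01 ] [0.542 0.013] [0.539 0.013]
b1 (283, 240, 13, 13) [ 0.467  0.131  0.044  0.044 -1.561] [0.466 0.13 ] [0.464 0.129]
timer [0.78704817 0.0054311  0.02      ]
```

```bash
python3 -m handwheel '[[2,-2.4,-4,0.1,0],[1.9,-2.3,-4,0.1,0],[0,0,-5,0.1,0],[0,0,-4.1,0,0],[0,0,-4,0,0],[0,0,0,0,0],[0,0,0,0,1],[0,0,0,0,1],[0,0,0,0,1],[0,0,0,0,1]]' 25
python3 -m handwheel '[[0,0,0,0,1],[0,0,0,0,1],[0,0,0,0,1]]'
```

```text
t: 3.02
tool_pos: [0.5418, 0.0112, 0.2046]
orientation: [-0.452, 3.107, -0.001]
force: [-0.1, -0.4, 0.2]
opening: 0.0577
gripper_force: 0.0
t: 3.4
tool_pos: [0.5414, 0.0113, 0.2037]
orientation: [0.453, -3.109, -0.0]
force: [-0.9, 0.7, 1.6]
opening: 0.0356
gripper_force: 25.0
```

```bash
python3 -m handwheel '[[0,0,5,0,1],[0,0,5,0,1],[-1.4,-5.5,0,0,1],[-1.5,-5.5,0,0,1],[-1.5,-5.5,0,0,1],[-1.5,-5.5,0,0,1],[-1.5,-5.5,0,0,1],[-1.5,-5.6,0,0,1],[0,0,0,0,1],[0,0,0,0,1]]'
python3 - <<'E'
from h import *
cv2.imwrite("pics/w2.png",read_camera("wrist")[:,:,::-1])
import json
c=get_calibration("wrist");c["pose"]=np.array(c["pose"]).tolist(); json.dump(c,open("w2.json","w"))
E
```

```text
t: 4.65
tool_pos: [0.452, -0.3195, 0.3027]
orientation: [0.451, -3.108, -0.003]
force: [0.8, 0.8, -5.1]
opening: 0.0357
gripper_force: 25.0
```

View pics/w2.png

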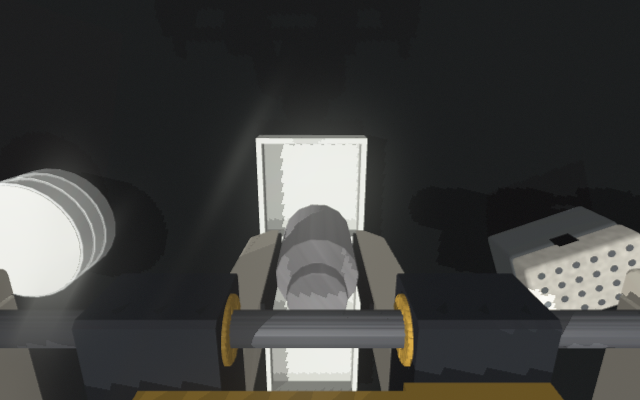

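The weight is held upright over the three-part tray. The tray is square to the picture, with its near rim corners at (256,137) and (367,137).

```bash
python3 - <<'E'
from h import *
import json
c=json.load(open("w2.json"))
a,b=cast(c,256,137,.018)[:2],cast(c,367,137,.018)[:2]; d=(b-a)/np.linalg.norm(b-a); u=np.array([d[1],-d[0]]); m=(a+b)/2
print(a,b,np.linalg.norm(b-a),np.arctan2(u[1],u[0])); print([ (m+u*k).round(4) for k in (.041,.119,.197)])
E
python3 -m handwheel '[[0,0,-5,0,1],[0,0,-3,0,1],[0,0,0,0,1],[0,0,0,0,1]]'
```

```text
[ 0.42542081 -0.37304909] [ 0.40216123 -0.29498957] 0.08145119773916176 0.28959558046600054
[array([ 0.4531, -0.3223]), array([ 0.5278, -0.3   ]), array([ 0.6026, -0.2778])]
t: 5.2
tool_pos: [0.4533, -0.3193, 0.2251]
orientation: [-0.455, 3.108, -0.002]
force: [0.2, -0.5, -3.6]
opening: 0.0354
gripper_force: 25.0
```

```bash
python3 -m handwheel '[[0,-0.2,-1,0,1],[0,0,-0.6,0,1],[0,0,-0.2,0,1],[0,0,0,0,1],[0,0,0,0,1]]'
python3 -m handwheel '[[0,0,0,0,0.45],[0,0,0,0,0.45],[0,0,0,0,0.45],[0,0,3,0,0.45],[0,0,6,0,0.3]]'
```

```text
t: 5.82
tool_pos: [0.4528, -0.3221, 0.2074]
orientation: [-0.452, 3.108, -0.001]
force: [-3.5, 2.3, 9.4]
opening: 0.0355
gripper_force: 25.0
t: 6.45
tool_pos: [0.4513, -0.3208, 0.2934]
orientation: [0.452, -3.104, -0.008]
force: [1.7, -0.7, -0.3]
opening: 0.0568
gripper_force: 0.0
```

```bash
python3 -m handwheel '[[4,4.1,0,0,0],[4,4.1,0,0,0],[4,4.1,0,0,0],[4,4.1,0,0,0],[4.1,4.0,0,0,0],[0,0,-4.5,0,0],[0,0,-4.6,0,0],[0,0,0,0,0],[0,0,0,0,0]]' 20
```

```text
t: 7.58
tool_pos: [0.654, -0.1181, 0.2064]
orientation: [-0.452, 3.108, -0.001]
force: [-0.4, 0.1, 0.9]
opening: 0.0932
gripper_force: 0.0
```

```bash
python3 -m handwheel '[[0,0,0,0,1],[0,0,0,0,1],[0,0,0,0,1],[0,0,0,0,1],[0,0,0,0,1],[0,0,0,0,1],[0,0,0,0,1]]' 20
python3 -m handwheel '[[0,0,2,0,1],[0,0,5,0,1],[0,0,0,0,1],[0,0,0,0,1]]'
python3 - <<'E'
from h import *
cv2.imwrite("pics/w3.png",read_camera("wrist")[:,:,::-1])
E
```

```text
t: 8.45
tool_pos: [0.6535, -0.1178, 0.2049]
orientation: [-0.453, 3.109, -0.0]
force: [-0.1, 0.0, 1.9]
opening: 0.0512
gripper_force: 20.0
t: 8.95
tool_pos: [0.6536, -0.1177, 0.2756]
orientation: [-0.453, 3.108, -0.001]
force: [-0.1, -0.2, -0.9]
opening: 0.0515
gripper_force: 20.0
```

View pics/w3.png

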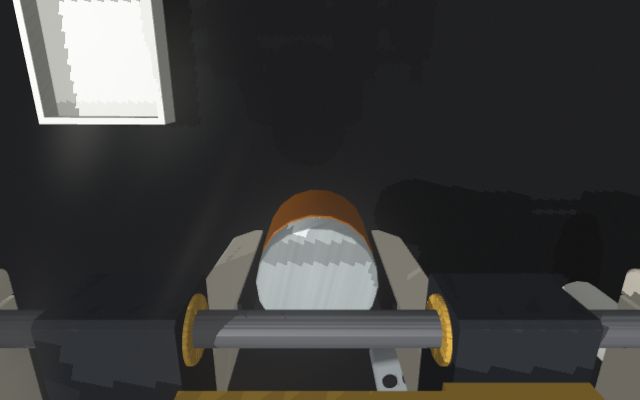

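The jar is held upright between the pads, centred at about (317,270). The far end of the three-part tray is at upper left and its compartment is empty.

```bash
python3 -m handwheel '[[-1.7,-5.3,0,0,1],[-1.7,-5.3,0,0,1],[-1.7,-5.4,0,0,1],[0,0,0,0,1],[0,0,-4,0,1],[0,0,-1.6,0,1],[0,0,-0.7,0,1],[0,0,-0.3,0,1],[0,0,0,0,1],[0,0,0,0,1]]'
```

```text
t: 10.25
tool_pos: [0.603, -0.2779, 0.2099]
orientation: [-0.453, 3.107, -0.002]
force: [0.5, 0.7, -0.4]
opening: 0.0512
gripper_force: 20.0
```

```bash
python3 -m handwheel '[[0,0,-0.1,0,1],[0,0,0,0,1],[0,0,0,0,0.3],[0,0,0,0,0.3],[0,0,0,0,0.3],[0,0,4,0,0.3],[0,0,5,0,0.1]]'
python3 -m handwheel '[[-2.5,2.6,0,-0.17,0],[-2.5,2.6,0,-0.17,0],[-2.5,2.6,0,-0.17,0],[-2.5,2.6,0,-0.17,0],[-2.5,2.6,0,-0.17,0],[-2.7,2.8,0,-0.17,0],[0,0,0,-0.165,0],[0,0,0,0,0],[0,0,0,0,0]]'
python3 - <<'E'
from h import *
cv2.imwrite("pics/w4.png",read_camera("wrist")[:,:,::-1])
E
```

```text
t: 11.12
tool_pos: [0.6017, -0.2774, 0.2966]
orientation: [0.452, -3.106, -0.004]
force: [0.9, -0.8, 0.2]
opening: 0.0713
gripper_force: 0.0
t: 12.25
tool_pos: [0.4507, -0.12, 0.2979]
orientation: [1.355, 2.834, -0.0]
force: [-0.5, -0.8, -0.5]
opening: 0.0931
gripper_force: 0.0
```

View pics/w4.png

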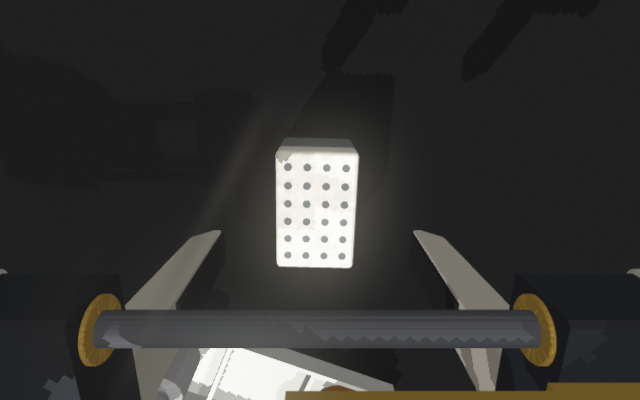

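The box is nearly square to the picture, with lid corners at (276,153), (358,152), (352,268) and (277,266).

Run:
```python
from h import *
c=get_calibration("wrist")
b=np.array([cast(c,u,v,.06)[:2] for u,v in [(276,153),(358,152),(352,268),(277,266)]]); print(b.mean(0).round(4),[np.linalg.norm(b[i]-b[i-1]).round(3) for i in range(4)],np.arctan2(*(b[2]-b[1])[::-1]),np.arctan2(*(b[3]-b[0])[::-1]),readout.read_state()["tool_pos"].round(4))
```

```text
[ 0.4506 -0.1209] [np.float64(0.077), np.float64(0.05), np.float64(0.079), np.float64(0.05)] -0.9111411140482868 -0.9162879919006207 [ 0.4507 -0.12    0.2978]
```

```bash
python3 -m handwheel '[[0,-0.1,-4.5,-0.02,0],[0,0,-4.6,0,0],[0,0,0,0,0],[0,0,0,0,1],[0,0,0,0,1],[0,0,0,0,1],[0,0,0,0,1],[0,0,0,0,1],[0,0,0,0,1],[0,0,0,0,1]]' 20
```

```text
t: 13.55
tool_pos: [0.4507, -0.1208, 0.2073]
orientation: [1.388, 2.817, 0.0]
force: [-0.3, 1.0, 5.6]
opening: 0.0514
gripper_force: 20.0
```

```bash
python3 -m handwheel '[[0,0,3,0,1],[0,0,5,0,1],[0,0,5,0,1],[0.7,5.3,0,0.172,1],[0.7,5.3,0,0.172,1],[0.7,5.3,0,0.172,1],[0.7,5.3,0,0.172,1],[0.7,5.3,0,0.172,1],[0.7,5.3,0,0.172,1],[0.7,5.4,0,0.173,1]]'
python3 -m handwheel '[[0.6,5.4,0,0,1],[0,0,0,0,1],[0,0,0,0,1],[0,0,-4,0,1],[0,0,0,0,1],[0,0,0,0,1]]'
python3 - <<'E'
from h import *
c=get_calibration("wrist"); cv2.imwrite("pics/w5.png",read_camera("wrist")[:,:,::-1])
import json
c["pose"]=np.array(c["pose"]).tolist(); json.dump(c,open("w5.json","w"))
E
```

```text
t: 14.8
tool_pos: [0.4993, 0.253, 0.3363]
orientation: [0.462, -3.107, 0.0]
force: [-0.0, 0.7, -1.4]
opening: 0.0515
gripper_force: 20.0
t: 15.55
tool_pos: [0.5058, 0.3044, 0.2977]
orientation: [-0.451, 3.109, -0.0]
force: [0.1, 0.3, -0.2]
opening: 0.0519
gripper_force: 20.0
```

View pics/w5.png

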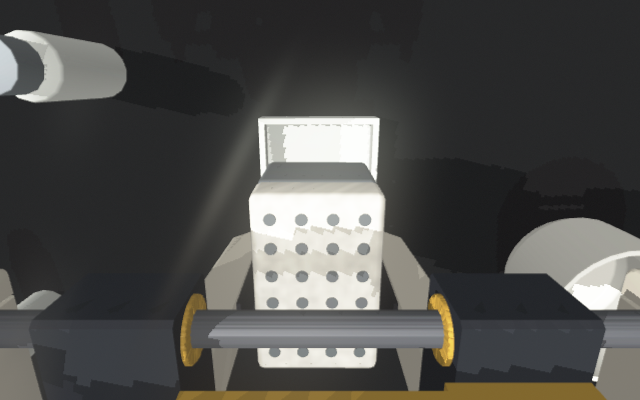

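The box hangs upright over the large compartment. The two-part tray's near rim corners are at (259,118) and (379,118).

Run:
```python
from h import *
import json
c=json.load(open("w5.json"))
a,b=cast(c,259,118,.018)[:2],cast(c,379,118,.018)[:2]; d=(b-a)/np.linalg.norm(b-a); u=np.array([d[1],-d[0]]); m=(a+b)/2
print(np.linalg.norm(b-a),np.arctan2(u[1],u[0])); print([ (m+u*k).round(4) for k in (.056,.149)])
```

```text
0.0850447810452356 0.28837925222288635
[array([0.5061, 0.306 ]), array([0.5952, 0.3325])]
```

```bash
python3 -m handwheel '[[0,0.15,-4,0,1],[0,0,-3,0,1],[0,0,-1,0,1],[0,0,-0.4,0,1],[0,0,-0.2,0,1],[0,0,0,0,1],[0,0,0,0,1]]'
python3 -m handwheel '[[0,0,0,0,0.28],[0,0,0,0,0.28],[0,0,0,0,0.28],[0,0,4,0,0.28],[0,0,5,0,0.1],[0,0,4,0,0]]'
```

```text
t: 16.48
tool_pos: [0.5058, 0.3069, 0.2116]
orientation: [-0.453, 3.108, 0.001]
force: [-0.0, 1.1, -0.8]
opening: 0.0517
gripper_force: 20.0
t: 17.23
tool_pos: [0.5056, 0.3068, 0.3429]
orientation: [-0.453, 3.108, 0.001]
force: [-0.2, -0.1, 0.2]
opening: 0.0823
gripper_force: 0.0
```

```bash
python3 -m handwheel '[[3.5,-3.9,0,0,0],[3.5,-3.9,0,0,0],[3.5,-3.9,0,0,0],[3.5,-4,0,0,0],[3.4,-4,0,0,0],[0,0,0,0,0],[0,0,-4,0,0],[0,0,-4.5,0,0],[0,0,-4,0,0],[0,0,0,0,0]]' 15
python3 -m handwheel '[[0,0,0,0,1],[0,0,0,0,1],[0,0,0,0,1],[0,0,0,0,1],[0,0,0,0,1],[0,0,0,0,1],[0,0,0,0,1],[0,0,0,0,1]]'
```

```text
t: 18.48
tool_pos: [0.6768, 0.1104, 0.2111]
orientation: [0.453, -3.1, -0.001]
force: [-0.2, 0.3, -0.7]
opening: 0.093
gripper_force: 0.0
t: 19.48
tool_pos: [0.6795, 0.1097, 0.2157]
orientation: [0.453, -3.109, 0.0]
force: [-0.8, -1.1, 0.9]
opening: 0.0372
gripper_force: 15.0
```

```bash
python3 -m handwheel '[[0,0,3,0,1],[0,0,4,0,1],[-1.7,4.4,0,0,1],[-1.7,4.4,0,0,1],[-1.7,4.5,0,0,1],[-1.7,4.5,0,0,1],[-1.6,4.5,0,0,1],[0,0,0,0,1],[0,0,0,0,1]]'
python3 - <<'E'
from h import *
print(readout.read_state()["tool_pos"]); cv2.imwrite("pics/w6.png",read_camera("wrist")[:,:,::-1])
E
```

```text
t: 20.6
tool_pos: [0.5954, 0.3326, 0.2855]
orientation: [0.454, -3.108, 0.001]
force: [-0.3, -0.5, -0.9]
opening: 0.0373
gripper_force: 15.0
[0.59543887 0.33260271 0.28545283]
```

View pics/w6.png

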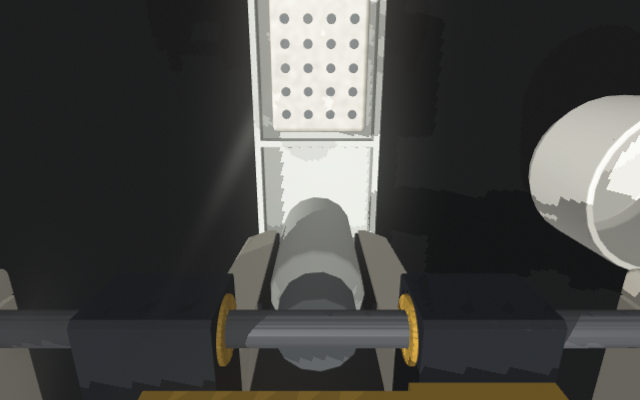

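The bottle hangs upright over the small compartment, and the box sits square in the large one beyond the divider.

```bash
python3 -m handwheel '[[0,0,-4,0,1],[0,0,-1.5,0,1],[0,0,-0.7,0,1],[0,0,-0.4,0,1],[0,0,0,0,1],[0,0,0,0,1]]'
python3 -m handwheel '[[0,0,0,0,0.42],[0,0,0,0,0.42],[0,0,0,0,0.42],[0,0,4,0,0.42],[0,0,4,0,0.42],[0,0,4,0,0.42],[-3.2,-5.1,0,0,0],[-3.2,-5.1,0,0,0],[-3.3,-5.2,0,0,0],[-3.3,-5.2,0,0,0]]'
```

```text
t: 21.4
tool_pos: [0.5959, 0.333, 0.2209]
orientation: [-0.453, 3.107, 0.001]
force: [0.0, -0.4, 0.1]
opening: 0.0375
gripper_force: 15.0
t: 22.65
tool_pos: [0.4643, 0.1254, 0.3399]
orientation: [-0.453, 3.108, -0.0]
force: [-0.4, -0.1, 0.7]
opening: 0.0892
gripper_force: 0.0
```

```bash
python3 -m handwheel '[[0,0.1,-4,0,0],[0,0,-4.3,0,0],[0,0,-4,0,0],[0,0,0,0,0],[0,0,0,0,0]]' 15
python3 -m handwheel '[[0,0,0,0,1],[0,0,0,0,1],[0,0,0,0,1],[0,0,0,0,1],[0,0,0,0,1],[0,0,0,0,1],[0,0,0,0,1],[0,0,0,0,1]]'
```

```text
t: 23.28
tool_pos: [0.4662, 0.1279, 0.2183]
orientation: [-0.453, 3.107, 0.0]
force: [0.5, -0.2, 0.4]
opening: 0.0929
gripper_force: 0.0
t: 24.28
tool_pos: [0.4654, 0.1278, 0.2167]
orientation: [0.453, -3.109, -0.0]
force: [-0.6, 0.3, -0.4]
opening: 0.0374
gripper_force: 15.0
```

```bash
python3 -m handwheel '[[0,0,4,0,1],[0,0,6,0,1],[0.8,-5.3,0,0,1],[0.8,-5.3,0,0,1],[0.8,-5.3,0,0,1],[0.8,-5.3,0,0,1],[0.8,-5.4,0,0,1],[0.8,-5.4,0,0,1],[0.7,-5.4,0,0,1],[0.7,-5.4,0,0,1]]'
python3 -m handwheel '[[0,0,0,0,1],[0,0,0,0,1]]'
python3 - <<'E'
from h import *
print(readout.read_state()["tool_pos"]); cv2.imwrite("pics/w7.png",read_camera("wrist")[:,:,::-1])
E
```

```text
t: 25.52
tool_pos: [0.5274, -0.302, 0.3165]
orientation: [0.453, -3.109, -0.0]
force: [1.8, 0.9, -0.5]
opening: 0.0376
gripper_force: 15.0
t: 25.78
tool_pos: [0.5273, -0.3, 0.3161]
orientation: [0.452, -3.108, -0.002]
force: [0.2, -0.1, -1.4]
opening: 0.0373
gripper_force: 15.0
[ 0.52725973 -0.30002309  0.31608805]
```

View pics/w7.png

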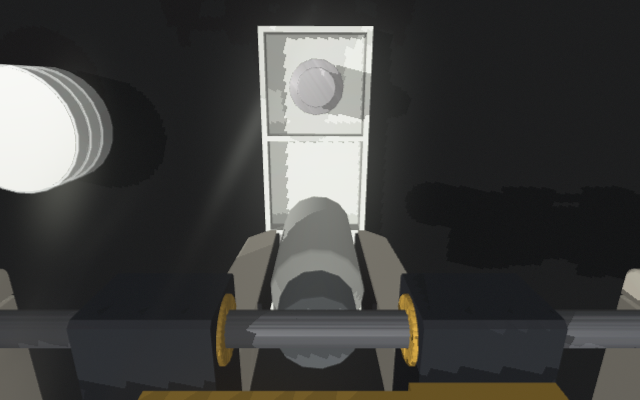

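The weight stands centred in its compartment at (317,85), and the bottle is upright over the middle one. I'll lower it from 0.316 to about 0.221.

```bash
python3 -m handwheel '[[0,0,-5,0,1],[0,0,-3,0,1],[0,0,-0.9,0,1],[0,0,-0.5,0,1],[0,0,-0.1,0,1],[0,0,0,0,1],[0,0,0,0,1]]'
python3 -m handwheel '[[0,0,0,0,0.42],[0,0,0,0,0.42],[0,0,0,0,0.42],[0,0,4,0,0.42],[0,0,5,0,0.42],[0,0,5,0,0.42],[-5,4,0,0,0],[-5,5,0,0,0],[-4,5,0,0,0],[0,0,0,0,0]]'
python3 - <<'E'
from h import *
a=cv2.resize(read_camera("top")[170:270,150:500],None,fx=2.2,fy=2.2,interpolation=2); b=cv2.resize(read_camera("scene")[130:290,110:500],(770,316))
cv2.imwrite("pics/f.png",np.vstack([a,b])[:,:,::-1])
E
```

```text
t: 26.7
tool_pos: [0.5278, -0.3005, 0.2227]
orientation: [-0.452, 3.108, -0.002]
force: [0.0, -0.6, -1.9]
opening: 0.0375
gripper_force: 15.0
t: 27.95
tool_pos: [0.3928, -0.1654, 0.3608]
orientation: [0.455, -3.108, -0.002]
force: [0.5, -0.8, -0.0]
opening: 0.0895
gripper_force: 0.0
```

View pics/f.png

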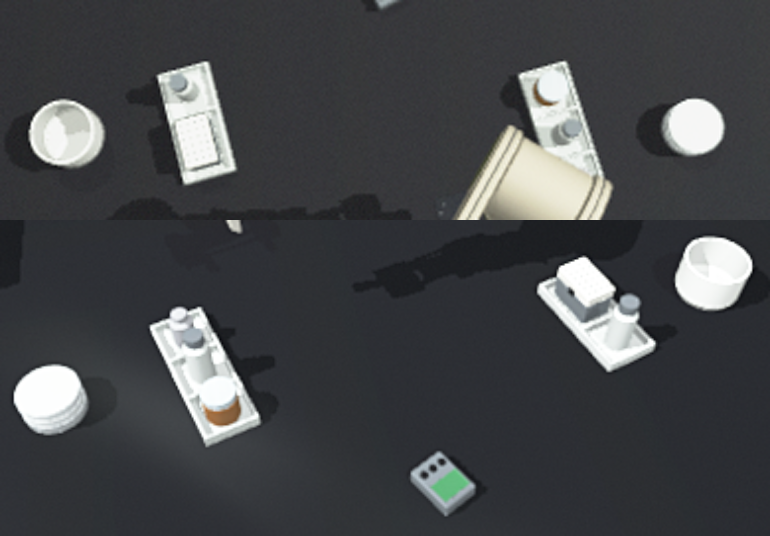

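All five items stand upright in their compartments: box and bottle at left in the top crop, jar, bottle and weight at right. The pot, dishes and timer haven't moved, and the arm is clear.

```bash
python3 -c "
from plant import job
print(job.close_job())"
```

```text
the job is handed in; nothing more can be done
None
```

Both kits are made up and the job is handed in at about 28 s of the 128 s allowed; the last pictures show all five items upright in the right compartments and the bystanders where they were, but no verdict came back.

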